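# Unpin the ball tray and hold it level over the light pad

## Task

Pull the red locking pin straight up out of the grey dock and stand it in the metal pin cup. Then draw the blue tray out from under the dock's rear bar, carry it to the light pad without tipping it so that the steel ball stays in its pocket, and hold it level and still, centred over the pad with its underside about 15 cm above the worktop. Finish while still holding the tray there, and leave the petri dish, the vial and the dropper bottle where they stand.

Things in the scene. Friction and masses are not known exactly. Their poses are not given: they have to be found in the camera images.
- dock: Fixed grey block, 185 x 120 x 24 mm, flat on the worktop; the tray rests on its top at z = 0.024. Origin on its underside at the worktop: the block spans x -0.100 (front) to +0.085 (rear), y -0.060 to +0.060. A bore for the pin, 11 mm wide and 20 mm deep, opens in its top at (-0.075, 0).
- dock_bar (a point): Middle of the underside of the steel bar that crosses the dock's rear along y on two posts, 34 mm over the worktop; (0.067, 0, 0.034) in the dock's frame, spanning dock x 0.050 to 0.084, top at 43 mm. It covers the last 10 mm of the tray plate with 2 mm play: draw the tray level 15 to 30 mm along the dock's -x before lifting it.
- tray: Loose blue tray, 0.18 to 0.29 kg, at first on the dock, its origin over the dock's and axes alike. Origin at the centre of the plate's underside, z up. Plate 120 (x) x 90 (y) x 8 mm; a front ear 34 mm wide runs to x = -0.094 with a 14 mm hole at x = -0.077, through which the pin stands. A white upright grip carries the tray.
- tray_grip (a point): Point to pinch on the tray's white upright grip, (-0.030, 0, 0.040) in the tray's frame; axes as the tray's. The grip is 32 mm long (x) and 12 mm thick (y), its top 58 mm above the tray's underside: pinch it across y from above.
- pocket (a point): Centre of the tray's ball pocket, (0.020, 0, 0.019) in the tray's frame: a flat black floor 44 mm across (8 mm above the underside) inside a white ring 4 mm high and 4 mm thick. This point is where the ball's centre would be if the ball lay in the middle.
- ball_center (a point): Centre of the loose steel ball, 22 mm in diameter, 43 g, which can roll freely within the pocket (centre up to 14 mm off the pocket's centre). It climbs the ring if the tray is tipped steeply or jerked.
- pin: Loose red locking pin, 130 mm long, standing in the dock's bore through the tray's ear, its foot 4 mm above the worktop. Origin at the foot, z axis along the pin towards the head. Shank 9 mm in diameter, head 16 mm in diameter from 85 to 130 mm above the foot. It is held only by its own weight, about 50 g.
- pin_grip (a point): Point on the pin's axis in the middle of the head, 108 mm above the foot.
- pin_cup: Fixed upright metal cup on the worktop, 36 mm outside and 28 mm inside diameter, 70 mm high, floor 4 mm thick. Origin on its axis at the worktop; mouth at z = 0.070. The parked pin stands in it loosely, leaning a little, its head up to about 0.14 m over the worktop.
- pad: Fixed square light pad with a white face and black frame, 130 x 130 x 8 mm, on the worktop. Origin at the centre of its underside. The dock and the pad may swap sides.
- petri: Bystander: petri dish with pink content, 64 mm across, 14 mm high; origin centre of underside.
- vial: Bystander: small glass vial with grey cap, 24 mm across, 48 mm high; origin centre of underside.
- dropper: Bystander: purple dropper bottle with black cap, 31 mm across, 100 mm high; origin centre of underside.
Not all that is in view belongs to the job. Leave any turquoise or yellow look-alike of the pin_cup alone.

How it is judged:
By the outcome, as a careful person would: the job done as asked, in the order asked, and still so for the second after the job is handed in, while the arm keeps its last pose, push and grip.
It also fails if it takes over 64 s, if anything falls off the work surface, if the arm or the gripper's body presses on something with over 40 N, if the wrist force passes 120 N, or if a joint passes its speed limit or range.

## Robot

A 6-joint arm with a two-finger parallel gripper is mounted at the origin on a cart in front of the work surface, level with it; the furniture and walls round the work are solid. World frame = base frame: x ahead of the robot, y to its left, z up, the work surface at z = 0. Lengths are in m, angles in rad, forces in N, time in s.
With the tool pointing down it reaches from about 0.325 to 0.775 m from the base axis. Payload 5.5 kg.
Tool frame: the origin (TCP) lies between the finger pads; the fingertips stand 11 mm ahead of it and the grasp point (between the pads) lies 8 mm behind it (manip.tips_ahead is the distance from the TCP to the fingertips, in m); z points along the fingers, y is the line along which they close (so a half turn about z gives the same grasp; the last joint's range is limited). The gripper opens to 88 mm and grips with 3 to 60 N. Pads are 20 mm wide; open, the fingers measure 115 mm over their backs; the gripper's body (75 mm by 178 mm) begins 61 mm behind the grasp point.
Start: joints at [1.279, 0.091, 1.231, -0, 1.82, -0.057], TCP at [0.14, 0.584, 0.234] pointing down, gripper open.
Joint ranges: [-2.87, 2.87], [-0.86, 2.18], [0.17, 2.46], [-1.51, 4.65], [0.06, 2.69], [-2.65, 2.65]. Speed limits (rad/s): [2.57, 2.57, 3.01, 3.14, 3.14, 3.14].

## Interface

Orientations are given as a unit quaternion [x, y, z, w].
In Python, from station import manip, fingers, solver, eyes, workorder, telemetry gives the robot as it stands. Calls block until the motion is done:
- manip.movep(position, orientation): joint-space move of the TCP to a pose.
- manip.move_l(position, attitude=None, max_speed=0.15): straight line of the TCP; attitude=None keeps the orientation; max_speed is the mean speed in m/s.
- manip.move_joints(angles): joint-space move.
- fingers.set_gripper(opening, force=None): finger opening in m; force is the grip in N (None keeps the last); returns when the fingers have stopped.
- manip.dwell(seconds).
- solver.solve_ik(position, orientation): joint angles nearest the present ones, or None.
- eyes.capture(name): name is "scene" or "top"; returns (picture, depth): 400x640x3 uint8, red, green, blue; 400x640 float32, m along the optical axis (not along the pixel's ray), 0 where there is no reading.
- eyes.camera_info(name): a dict with "mtx" (3x3 intrinsics, pixels), "world_from_camera" (4x4, takes a point from camera to world coordinates). Camera axes: x right, y up, looking along -z (the intrinsics and any distortion apply to the point x, -y, -z); pixel columns grow to the right and rows downward; lengths in m; the calibration is good to about 2 mm. A picture is of the moment at which its call begins. camera_info takes no time and is no camera call.
A pose or a line that the arm cannot do raises manip.IKError and nothing moves.
- workorder.finish_job(): hands the job in; it is judged then, once.
Readings, each from a call of its own:
- telemetry.current_clock(): time.
- telemetry.current_qpos(): joint angles.
- telemetry.current_joint_vel(): joint speeds.
- telemetry.current_joint_torque(): joint torques, N m.
- telemetry.current_position(): TCP position.
- telemetry.current_eef_rot(): TCP orientation.
- telemetry.current_force(): force on the tool from outside, world axes, zero at the start.
- telemetry.current_ft_torque(): the same for the moment, N m.
- telemetry.current_opening(): finger opening in m.
- telemetry.current_grasp_force(): force on a finger pad.
Only numpy, scipy, OpenCV 4.12 (cv2) and the standard library are available. Lean on these libraries where they do the work, as an engineer would, in place of code of your own. Each camera call takes 0.05 s, during which the arm holds its last target. There are 200 camera calls.

## Working session

There is one attempt and no reset: what is moved stays moved. The work goes in short steps, each a Python script; the robot and the scene stay as the last script left them, time stands still between calls to the robot, and variables do not carry over. Pictures are saved under pics/ and viewed, at most 10 in all, crops included, and the job is handed in when it is done.

```bash
ls; mkdir -p pics
python3 - <<'E'
from station import eyes
import cv2,numpy as np
for n in ("scene","top"):
    p,d=eyes.capture(n); cv2.imwrite(f"pics/{n}0.png",p[:,:,::-1]); np.save(f"pics/{n}0.npy",d); np.save(f"pics/{n}0rgb.npy",p)
    i=eyes.camera_info(n); print(n,{k:(np.round(v,4).tolist() if hasattr(v,'shape') else v) for k,v in i.items()}, (d>0).mean())
E
```

```text
pics
scene {'mtx': [[437.541, 0.0, 322.8645], [0.0, 437.541, 202.2197], [0.0, 0.0, 1.0]], 'world_from_camera': [[-0.8968, 0.3451, -0.2768, 0.2093], [-0.4423, -0.6831, 0.5812, 0.7428], [0.0115, 0.6436, 0.7653, 0.893], [0.0, 0.0, 0.0, 1.0]]} 0.99593359375
top {'mtx': [[503.1414, 0.0, 316.7556], [0.0, 503.1414, 199.0483], [0.0, 0.0, 1.0]], 'world_from_camera': [[-0.0093, 0.9853, -0.1704, 0.2252], [-0.9999, -0.0103, -0.0049, 0.1641], [-0.0066, 0.1704, 0.9854, 1.4742], [0.0, 0.0, 0.0, 1.0]]} 0.99600390625
```

View pics/scene0.png

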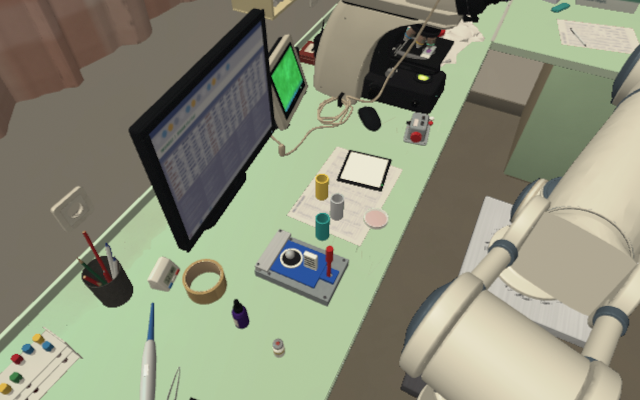

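View pics/top0.png

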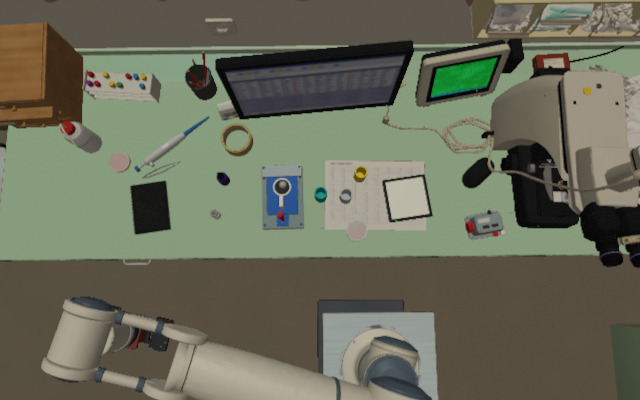

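The scene view shows the dock and tray at about (302,265) and the red pin at (329,262). There are three cups: yellow (322,186), grey metal (337,206) and turquoise (322,226). The pad is at (364,170), petri (375,218), vial (278,347) and dropper (240,314). In the top view the dock is at (282,197), the pin (281,216), the cups turquoise (321,194), metal (346,196) and yellow (360,173), and the pad (407,198).

The grey, uncoloured cup fits "metal pin cup". I'll confirm that in a crop and measure.

```bash
cat > h.py <<'E'
import numpy as np,cv2
from station import eyes
def ray(n,uv):
    i=eyes.camera_info(n);K=np.array(i["mtx"]);T=np.array(i["world_from_camera"])
    uv=np.atleast_2d(np.asarray(uv,float)); 
    D=i.get("dist"); 
    q=np.c_[(uv[:,0]-K[0,2])/K[0,0],-(uv[:,1]-K[1,2])/K[1,1],-np.ones(len(uv))]
    return T[:3,3],q@T[:3,:3].T
def plane(n,uv,z):
    o,r=ray(n,uv); return o+r*((z-o[2])/r[:,2])[:,None]
def cloud(n,d):
    v,u=np.mgrid[:400,:640]; o,r=ray(n,np.c_[u.ravel(),v.ravel()])
    return (o+r*d.reshape(-1,1)).reshape(400,640,3)
E
python3 - <<'E'
from h import *
print(eyes.camera_info("top").keys())
box=lambda P,x0,x1,y0,y1:(P[...,0]>x0)&(P[...,0]<x1)&(P[...,1]>y0)&(P[...,1]<y1)
for n,approx in (("top",dict(dock=(282,197),cup=(346,196),teal=(321,194),yel=(360,173),pad=(407,198),petri=(357,230),vial=(215,214),drop=(223,178),pin=(281,216))),
          ("scene",dict(dock=(302,265),cup=(337,202),teal=(322,220),yel=(322,182),pad=(364,170),petri=(375,218),vial=(278,347),drop=(240,314),pin=(329,252)))):
    p=np.load(f"pics/{n}0rgb.npy");d=np.load(f"pics/{n}0.npy");P=cloud(n,d)
    print(n,{k:np.round(P[v[1],v[0]],3).tolist() for k,v in approx.items()})
    hsv=cv2.cvtColor(p,cv2.COLOR_RGB2HSV)
    c=P[approx["dock"][1],approx["dock"][0]]
    near=box(P,c[0]-.15,c[0]+.15,c[1]-.1,c[1]+.1)
    m=near&(P[...,2]>.016)&(P[...,2]<.15)
    R=cv2.minAreaRect(P[m&(P[...,2]<.05)][:,:2].astype(np.float32)); print("dock rect",R,cv2.boxPoints(R).round(4).tolist())
    b=near&(hsv[...,0]>100)&(hsv[...,0]<125)&(hsv[...,1]>150)&(P[...,2]>.02)&(P[...,2]<.045)
    v,u=np.nonzero(b);R=cv2.minAreaRect(plane(n,np.c_[u,v],.032)[:,:2].astype(np.float32)); print("blue rect",R, b.sum())
    r=near&((hsv[...,0]<6)|(hsv[...,0]>174))&(hsv[...,1]>150)&(P[...,2]>.06)
    print("red",r.sum(),np.median(P[r],0),P[r][:,2].max()); 
    v,u=np.nonzero(r&(P[...,2]>.128)); 
    if len(u): print("head top",plane(n,[u.mean(),v.mean()],.134))
    for k in("cup","teal","yel"):
        c=P[approx[k][1],approx[k][0]]
        m=box(P,c[0]-.05,c[0]+.05,c[1]-.04,c[1]+.04)&(P[...,2]>.06)&(P[...,2]<.08)
        lab=cv2.connectedComponents(m.astype(np.uint8))[1]; 
        for l in range(1,lab.max()+1):
            mm=lab==l
            if mm.sum()<8: continue
            v,u=np.nonzero(mm);Q=plane(n,np.c_[u,v],.07)[:,:2].astype(np.float32);print(k,mm.sum(),cv2.minEnclosingCircle(Q),p[mm].mean(0).round())
    c=P[approx["pad"][1],approx["pad"][0]]
    m=box(P,c[0]-.1,c[0]+.1,c[1]-.1,c[1]+.1)&(P[...,2]>.0)&(P[...,2]<.016)&(hsv[...,2]<70)
    lab,st=cv2.connectedComponentsWithStats(m.astype(np.uint8))[1:3]; l=1+st[1:,4].argmax()
    v,u=np.nonzero(lab==l);R=cv2.minAreaRect(plane(n,np.c_[u,v],.008)[:,:2].astype(np.float32));print("pad",R)
p=np.load("pics/scene0rgb.npy")[130:310,240:400];q=np.load("pics/top0rgb.npy")[150:250,250:440]
a=cv2.resize(p,None,fx=3.2,fy=3.2,interpolation=2)
cv2.imwrite("pics/crop1.png",a[:,:,::-1])
E
```

```text
dict_keys(['mtx', 'world_from_camera'])
top {'dock': [0.472, 0.268, 0.089], 'cup': [0.487, 0.085, 0.01], 'teal': [0.495, 0.159, 0.001], 'yel': [0.559, 0.041, -0.002], 'pad': [0.48, -0.096, 0.005], 'petri': [0.385, 0.055, 0.012], 'vial': [0.431, 0.463, 0.049], 'drop': [0.534, 0.44, 0.059], 'pin': [0.413, 0.268, 0.125]}
dock rect ((0.48366206884384155, 0.2518913149833679), (0.1852615624666214, 0.16392746567726135), 1.512195348739624) [[0.3889000117778778, 0.3314000070095062], [0.39320001006126404, 0.16750000417232513], [0.5784000158309937, 0.17239999771118164], [0.5741000175476074, 0.33629998564720154]]
blue rect ((0.4709034264087677, 0.2720785140991211), (0.14336490631103516, 0.0865488350391388), 2.2025716304779053) 777
red 29 [0.41430783 0.26993561 0.13137757] 0.13736415764472665
head top [[0.41598548 0.27096704 0.134     ]]
cup 12 ((0.5306808948516846, 0.05422664061188698), 0.007767672650516033) [127. 109.  24.]
cup 58 ((0.4798797369003296, 0.08809465914964676), 0.01860344409942627) [116. 119. 115.]
teal 60 ((0.4855160415172577, 0.1613600105047226), 0.018342314288020134) [ 37. 110. 
[... 779 characters left out ...]
ue rect ((0.47012388706207275, 0.27492138743400574), (0.1441817283630371, 0.08871851861476898), 1.3801934719085693) 1038
red 116 [0.41405572 0.2769732  0.1169205 ] 0.13569315546426308
head top [[0.41530824 0.27502137 0.134     ]]
cup 18 ((0.5316003561019897, 0.05252474173903465), 0.010984432883560658) [169. 143.  61.]
cup 104 ((0.4815102219581604, 0.09381076693534851), 0.02087143063545227) [147. 146. 138.]
teal 110 ((0.48517709970474243, 0.1662922352552414), 0.020622476935386658) [ 54. 122. 112.]
yel 93 ((0.5445022583007812, 0.05214187502861023), 0.02185204066336155) [177. 150.  67.]
pad ((0.47855252027511597, -0.0907568633556366), (0.1261434257030487, 0.1266522854566574), 7.835916519165039)
```

View pics/crop1.png

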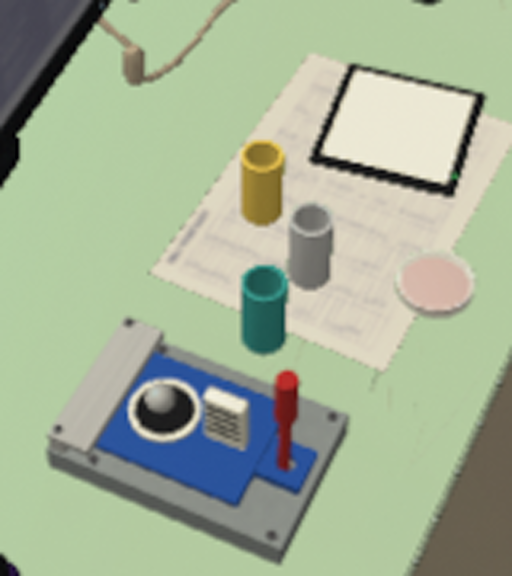

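The crop confirms the grey metal cup: uncoloured, between the turquoise and yellow look-alikes. The dock's front, with the pin, faces the robot. The two views differ by about 4 mm in y, so I'll hover over the pin and compare from close by.

```bash
cat >> h.py <<'E'
from station import manip,fingers,solver,telemetry,workorder
from scipy.spatial.transform import Rotation as Rn
def down(a):  # tool down, closing line along y rotated by a
    c=[]
    for s in(1,-1):
        y=s*np.array([-np.sin(a),np.cos(a),0]);z=np.array([0,0,-1.]);x=np.cross(y,z)
        c.append(Rn.from_matrix(np.c_[x,y,z]).as_quat())
    return c
A=np.radians(1.8)
def best(p,a=A):
    r=[(abs(j[5]),q) for q in down(a) for j in [solver.solve_ik(p,q)] if j is not None]
    return min(r,key=lambda t:t[0])[1]
def snap(k):
    out={}
    for n in("scene","top"):
        p,d=eyes.capture(n); np.save(f"pics/{n}{k}rgb.npy",p);np.save(f"pics/{n}{k}.npy",d); out[n]=(p,d)
    return out
E
python3 - <<'E'
from h import *
print(telemetry.current_clock(),telemetry.current_eef_rot(),telemetry.current_opening(),manip.tips_ahead)
p=[.4155,.273,.17]; q=best(p); print(q,solver.solve_ik(p,q))
manip.movep(p,q); fingers.set_gripper(.045,25)
print(telemetry.current_clock(),telemetry.current_qpos(),telemetry.current_position(),telemetry.current_opening())
s=snap(1)
a=cv2.resize(s["scene"][0][190:330,250:410],None,fx=4,fy=4,interpolation=2)[:560,:400+240]
b=cv2.resize(s["top"][0][170:250,240:320],None,fx=4,fy=4,interpolation=2)
cv2.imwrite("pics/s1.png",a[...,::-1]);cv2.imwrite("pics/t1.png",b[...,::-1])
E
```

```text
0.1 [ 1.17136065e-01  9.93115507e-01 -8.42557520e-04 -1.50987719e-04] 0.08765975732384503 0.011
[-0.01570732  0.99987663  0.          0.        ] [ 5.12866440e-01 -1.90784976e-01  1.61571891e+00 -4.44089210e-16
  1.71665872e+00 -1.08934581e+00]
2.4667 [ 5.12814989e-01 -1.90775709e-01  1.61575703e+00  3.71294021e-05
  1.71666499e+00 -1.08934099e+00] [0.41549448 0.27298187 0.1699738 ] 0.04514303335658511
```

View pics/s1.png

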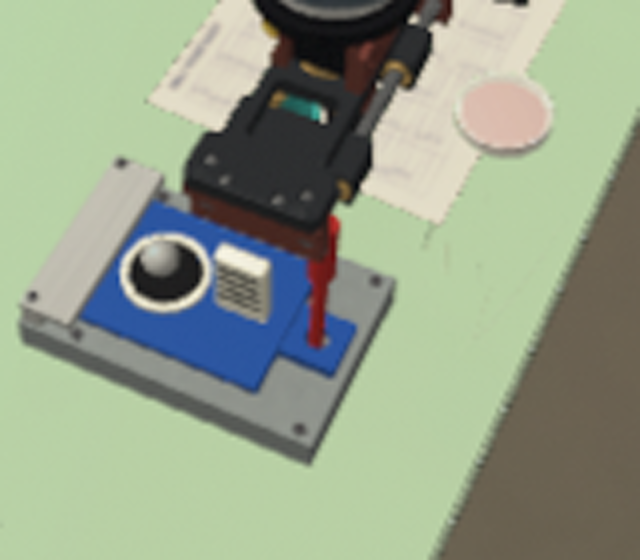

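The crop shows the gripper body over the dock, hiding the fingers, with the pin head at crop (325,240). The camera can't settle the centring, so I'll descend and close gently, then use the sideways force to centre.

Run:
```python
from h import *
manip.move_l([.4155,.273,.104],max_speed=.12)
f0=telemetry.current_force()
for o in (.024,.019,.012):
    fingers.set_gripper(o,3)
    print(o,telemetry.current_opening(),telemetry.current_grasp_force(),np.round(np.subtract(telemetry.current_force(),f0),2))
print(telemetry.current_clock(),f0,telemetry.current_position())
```

```text
0.024 0.024056167077415026 0.0 [-0.92 -0.77 -0.26]
0.019 0.01909706107548128 0.0 [-0.76 -0.8  -0.22]
0.012 0.01604557113476219 2.9995583463460207 [-0.95 -0.27 -0.05]
4.3583 [ 0.83227789  0.84803261 -0.20736317] [0.41548878 0.27298495 0.10397827]
```

No contact at 19 mm opening, so the centring is within about 1.5 mm. I'll grip and lift.

Run:
```python
from h import *
fingers.set_gripper(.010,30); print(telemetry.current_force(),telemetry.current_opening())
manip.move_l([.4155,.273,.134],max_speed=.06); print(telemetry.current_force())
manip.move_l([.4155,.273,.205],max_speed=.12); print(telemetry.current_force(),telemetry.current_opening())
manip.move_l([.4805,.091,.205],max_speed=.2)
print(telemetry.current_clock(),telemetry.current_opening())
s=snap(2)
a=cv2.resize(s["scene"][0][130:310,240:420],None,fx=3.2,fy=3.2,interpolation=2)
cv2.imwrite("pics/s2.png",a[...,::-1])
p,d=s["scene"];P=cloud("scene",d);h=cv2.cvtColor(p,cv2.COLOR_RGB2HSV)
m=((h[...,0]<6)|(h[...,0]>174))&(h[...,1]>150)&(np.linalg.norm(P[...,:2]-[.48,.09],axis=-1)<.05)&(P[...,2]>.06)&(P[...,2]<.25)
for z0 in np.arange(.09,.25,.02):
    k=m&(P[...,2]>z0)&(P[...,2]<z0+.02)
    if k.sum(): print(round(z0,2),k.sum(),P[k].mean(0).round(4))
```

```text
[-0.41237626  0.0915947  -0.90338886] 0.015794230682844326
[-0.04139804  0.29782348 -1.1468169 ]
[ 0.05055662 -0.47216833  0.04874836] 0.015443928125933322
7.0833 0.015928059076175036
0.11 12 [0.4791 0.0957 0.1223]
0.13 15 [0.4779 0.0948 0.1412]
0.15 14 [0.477  0.095  0.1589]
0.17 11 [0.4754 0.0952 0.1768]
0.19 15 [0.47   0.0939 0.2013]
0.21 20 [0.4688 0.0918 0.222 ]
0.23 6 [0.4691 0.092  0.2328]
```

View pics/s2.png

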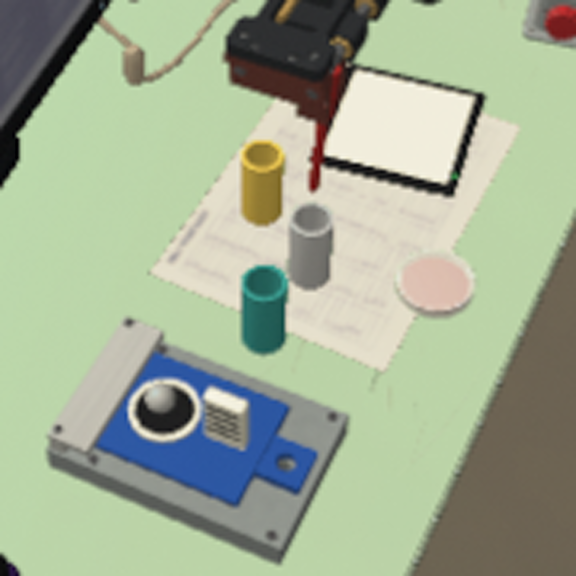

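The pin hangs gripped at crop (320,140), its foot at (315,185) just above the metal cup (310,215). In the scene camera's frame the foot is within about 3 mm of the cup axis, so I'll lower and release.

Run:
```python
from h import *
manip.move_l([.4815,.0905,.150],max_speed=.12); print(telemetry.current_force())
manip.move_l([.4815,.0905,.107],max_speed=.08); print(telemetry.current_force(),telemetry.current_opening())
fingers.set_gripper(.05,20)
manip.move_l([.4815,.0905,.22],max_speed=.2)
manip.movep([.40,.19,.25],best([.40,.19,.25]))
print(telemetry.current_clock())
s=snap(3)
a=cv2.resize(s["scene"][0][130:310,240:420],None,fx=3.2,fy=3.2,interpolation=2)
cv2.imwrite("pics/s3.png",a[...,::-1])
for n in s:
    p,d=s[n];P=cloud(n,d);h=cv2.cvtColor(p,cv2.COLOR_RGB2HSV)
    m=((h[...,0]<6)|(h[...,0]>174))&(h[...,1]>150)&(np.linalg.norm(P[...,:2]-[.48,.09],axis=-1)<.06)&(P[...,2]>.06)
    print(n,m.sum(),P[m].mean(0),P[m][:,2].max() if m.any() else 0)
    # tray blue corners & white grip
    c=np.array([.4905,.275]); N=np.linalg.norm(P[...,:2]-c,axis=-1)<.12
    b=N&(h[...,0]>100)&(h[...,0]<125)&(h[...,1]>150)&(P[...,2]<.045)
    v,u=np.nonzero(b); print("blue",cv2.minAreaRect(plane(n,np.c_[u,v],.032)[:,:2].astype(np.float32)))
    g=(h[...,1]<60)&(h[...,2]>150)&N&(P[...,2]>.074)&(P[...,2]<.10)
    v,u=np.nonzero(g); print("grip",g.sum(), plane(n,[u.mean(),v.mean()],.082) if len(u) else "")
    c=np.array([.48,-.09]); m=(np.linalg.norm(P[...,:2]-c,axis=-1)<.11)&(h[...,1]<50)&(h[...,2]>150)&(P[...,2]<.02)&(P[...,2]>.003)
    lab,st=cv2.connectedComponentsWithStats(m.astype(np.uint8))[1:3]; l=1+st[1:,4].argmax()
    v,u=np.nonzero(lab==l);print("padwhite",cv2.minAreaRect(plane(n,np.c_[u,v],.008)[:,:2].astype(np.float32)))
```

```text
[-0.24115148 -0.32934888  0.91350404]
[-0.64896899  0.09333367 -1.10220956] 0.016063710403044693
10.4917
scene 30 [0.46811041 0.09689623 0.09336348] 0.10669387610207526
blue ((0.4700889587402344, 0.27489617466926575), (0.14416247606277466, 0.08862989395856857), 1.2744510173797607)
grip 65 [[0.46115848 0.27577509 0.082     ]]
padwhite ((0.44229793548583984, -0.09955620765686035), (0.03720155730843544, 0.11333075165748596), 8.761640548706055)
top 9 [0.45959303 0.08770945 0.1565831 ] 0.3580573451364275
blue ((0.4300025403499603, 0.29990047216415405), (0.0775463730096817, 0.016712063923478127), 31.55908966064453)
grip 0 
padwhite ((0.4799879491329193, -0.09439001977443695), (0.11115194857120514, 0.11072909832000732), 8.158829689025879)
```

View pics/s3.png

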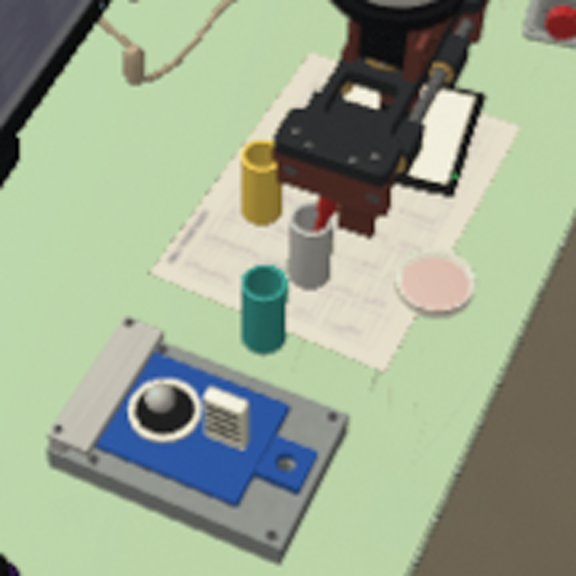

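The pin stands in the metal cup, its red head at crop (325,213), and the tray is undisturbed. Next I'll take hold of the tray.

Run:
```python
from h import *
g=np.array([.4605,.274]); a=np.radians(1.6); q=best([*g,.12],a)
manip.movep([*g,.14],q); fingers.set_gripper(.045,3)
manip.move_l([*g,.056],q,max_speed=.1); print(telemetry.current_force())
for o in(.016,.008):
    fingers.set_gripper(o,3); print(telemetry.current_opening(),telemetry.current_grasp_force(),telemetry.current_force())
fingers.set_gripper(.005,58); print(telemetry.current_opening(),telemetry.current_grasp_force(),telemetry.current_force())
e=g-.023*np.array([np.cos(a),np.sin(a)])
manip.move_l([*e,.056],max_speed=.03); print("drawn",telemetry.current_force(),telemetry.current_opening())
manip.move_l([*e,.075],max_speed=.03); print("up",telemetry.current_force(),telemetry.current_clock())
s=snap(4)
a=cv2.resize(s["scene"][0][130:310,240:420],None,fx=3.2,fy=3.2,interpolation=2)
cv2.imwrite("pics/s4.png",a[...,::-1])
```

```text
[-0.20481289  0.22294746  0.85387341]
0.01587392280432761 0.0 [-0.28321944 -0.2135808  -0.51198628]
0.01204170076467959 2.9990344494581223 [0.68751305 0.17638949 0.60169669]
0.01172379290795016 57.99504518508911 [ 0.53791725 -0.35099922 -0.14707491]
drawn [-2.26440136  0.58932981 -0.45643249] 0.011772906988149652
up [-0.05511576 -0.24886466 -2.2536627 ] 15.3583
```

View pics/s4.png

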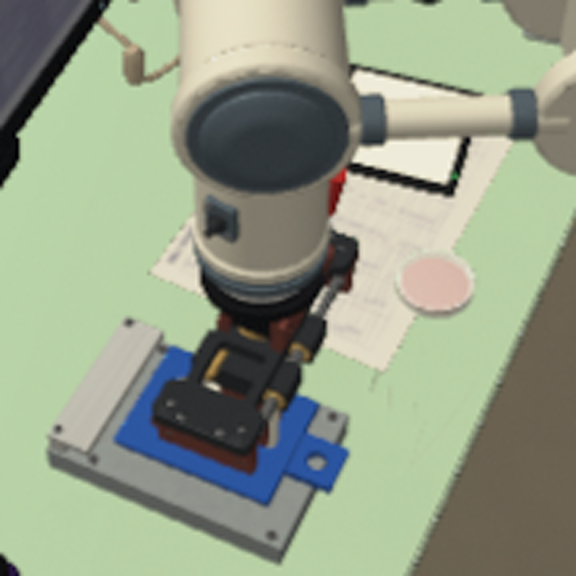

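The tray is drawn clear of the bar, its rear edge at crop (145,355), and lifted. I'll raise it and carry it smoothly.

Run:
```python
from h import *
a=np.radians(1.6); u=np.array([np.cos(a),np.sin(a)])
x,y,_=telemetry.current_position(); t=np.array([.479,-.0925])-.03*u
manip.move_l([x,y,.225],max_speed=.07)
manip.move_l([*t,.225],max_speed=.08)
manip.move_l([*t,.182],max_speed=.04); manip.dwell(.7)
print(telemetry.current_clock(),telemetry.current_position(),t,telemetry.current_opening(),telemetry.current_force(),telemetry.current_ft_torque())
s=snap(5)
a=cv2.resize(s["scene"][0][90:270,270:470],None,fx=3,fy=3,interpolation=2)
b=cv2.resize(s["top"][0][150:260,320:450],None,fx=4,fy=4,interpolation=2)[:540]
cv2.imwrite("pics/s5.png",a[...,::-1]);cv2.imwrite("pics/t5.png",b[...,::-1])
for n in s:
    p,d=s[n];P=cloud(n,d);h=cv2.cvtColor(p,cv2.COLOR_RGB2HSV)
    b=(np.linalg.norm(P[...,:2]-[.479,-.09],axis=-1)<.13)&(h[...,0]>100)&(h[...,0]<125)&(h[...,1]>150)&(P[...,2]>.13)&(P[...,2]<.19)
    Q=P[b]; c=np.linalg.lstsq(np.c_[Q[:,:2]-Q[:,:2].mean(0),np.ones(len(Q))],Q[:,2],rcond=None)[0]
    v,w=np.nonzero(b); print(n,b.sum(),"slope",c, cv2.minAreaRect(plane(n,np.c_[w,v],.158)[:,:2].astype(np.float32)))
    m=((h[...,0]<6)|(h[...,0]>174))&(h[...,1]>150)&(np.linalg.norm(P[...,:2]-[.48,.09],axis=-1)<.06)&(P[...,2]>.06)
    print("pin",m.sum(),P[m].mean(0) if m.any() else 0)
```

```text
24.4083 [ 0.4490125  -0.09332045  0.18196818] [ 0.4490117  -0.09333765] 0.01145990031359988 [ 0.22194538  0.13142958 -3.00641221] [ 0.09412966  0.01840206 -0.02080143]
scene 694 slope [0.00026139 0.0043748  0.15679197] ((0.4614606499671936, -0.0891464352607727), (0.15046513080596924, 0.09049314260482788), 1.5752466917037964)
pin 89 [0.4651186  0.09522949 0.11348975]
top 375 slope [-0.00666921  0.00937178  0.15692438] ((0.4619207978248596, -0.07827465981245041), (0.15825799107551575, 0.07926253229379654), 23.87425422668457)
pin 22 [0.46308637 0.09005118 0.13086845]
```

View pics/s5.png

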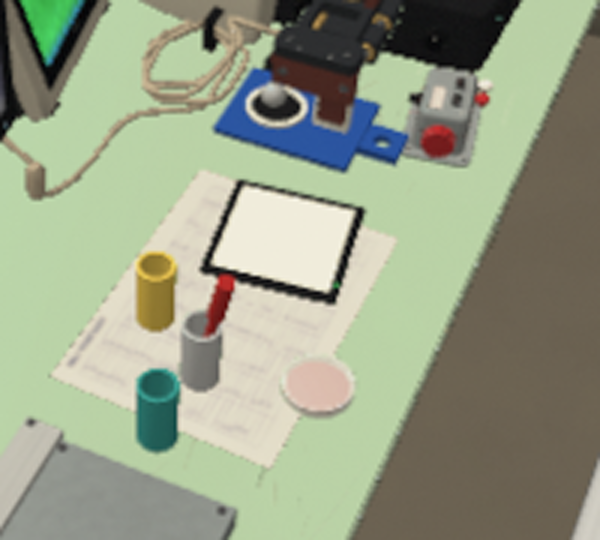

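View pics/t5.png

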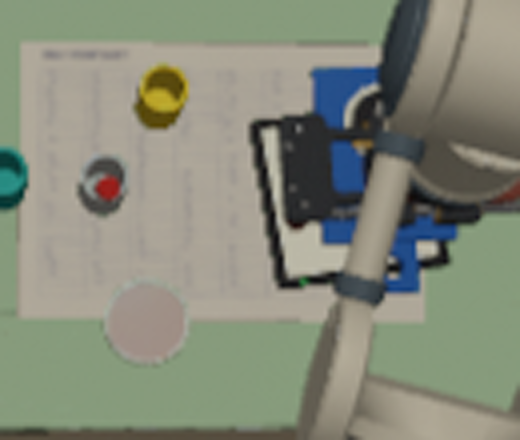

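The tray is level (slope under 0.5°), with its ball in the pocket at crop (275,95). It is centred over the pad to within about 3 mm, and the pin leans in the metal cup at (220,300). I'll hand in.

```bash
python3 -c "
from station import workorder,telemetry
print(telemetry.current_clock(),max(map(abs,telemetry.current_joint_vel())));print(workorder.finish_job())"
```

```text
24.5083 0.001399146895918807
the job is handed in; nothing more can be done
None
```

I handed the job in at 24.5 s: the pin stands in the metal cup, and the arm is holding the tray level and still, underside about 15 cm up, centred over the pad to about 3 mm with the ball in its pocket (no verdict was returned).

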